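Tip the painted pebbles into the drying bin

TASK

Gather all the painted pebbles from the newspaper onto the white tray of the drying station; only when the last one lies on it, raise the tray by its wooden handle so that it tips about its notched corner and the pebbles slide out through the notch into the grey drying bin, every one of them. Then lower the tray flat again and turn the lever of the air valve to half open, 45 degrees (the long mark on its dial). Do not knock over the paper cup.

Things in the scene. Friction and masses are not known exactly. Their poses are not given: they have to be found in the camera images.
- stone1_c (a point): A painted pebble, a flat oval 66 mm long, 44 mm wide, 30 mm thick, about 140 g (there are 4 to 6 of these in a run; None from the start means absent). This point is its centre, half-way up; x is its long axis, y its short axis (grip across y: 44 mm, straight sides), z up. It lies on the newspaper, on the table top at height 0. It slides on the tray from a tilt of about 20 degrees.
- stone2_c (a point): A painted pebble, a flat oval 66 mm long, 44 mm wide, 30 mm thick, about 140 g (there are 4 to 6 of these in a run; None from the start means absent). This point is its centre, half-way up; x is its long axis, y its short axis (grip across y: 44 mm, straight sides), z up. It lies on the newspaper, on the table top at height 0. It slides on the tray from a tilt of about 20 degrees.
- stone3_c (a point): A painted pebble, a flat oval 66 mm long, 44 mm wide, 30 mm thick, about 140 g (there are 4 to 6 of these in a run; None from the start means absent). This point is its centre, half-way up; x is its long axis, y its short axis (grip across y: 44 mm, straight sides), z up. It lies on the newspaper, on the table top at height 0. It slides on the tray from a tilt of about 20 degrees.
- stone4_c (a point): A painted pebble, a flat oval 66 mm long, 44 mm wide, 30 mm thick, about 140 g (there are 4 to 6 of these in a run; None from the start means absent). This point is its centre, half-way up; x is its long axis, y its short axis (grip across y: 44 mm, straight sides), z up. It lies on the newspaper, on the table top at height 0. It slides on the tray from a tilt of about 20 degrees.
- stone5_c (a point): A painted pebble, a flat oval 66 mm long, 44 mm wide, 30 mm thick, about 140 g (there are 4 to 6 of these in a run; None from the start means absent). This point is its centre, half-way up; x is its long axis, y its short axis (grip across y: 44 mm, straight sides), z up. It lies on the newspaper, on the table top at height 0. It slides on the tray from a tilt of about 20 degrees.
- stone6_c (a point): A painted pebble, a flat oval 66 mm long, 44 mm wide, 30 mm thick, about 140 g (there are 4 to 6 of these in a run; None from the start means absent). This point is its centre, half-way up; x is its long axis, y its short axis (grip across y: 44 mm, straight sides), z up. It lies on the newspaper, on the table top at height 0. It slides on the tray from a tilt of about 20 degrees.
- tray_mid (a point): Centre of the floor of the white tray, on the floor's upper surface: a square tray, 220 mm inside, with rims 22 mm high and 5 mm thick, slippery, lying flat 100 mm above the table. x and y run parallel to its edges, z up from the floor. The corner at (-110, -110) mm is cut off: there is no rim on the last 102 mm of the two edges that meet there, which leaves a notch 144 mm wide. The opposite corner (+110, +110) mm carries the handle. Turns with the tray.
- tray_handle (a point): Middle of the tray's handle, a round wooden bar 14 mm thick and 100 mm long (80 mm free between its brackets), level, beyond the corner opposite the notch, parallel to the hinge axis, 50 mm above the level of the tray's floor; nothing stands under it down to the table. Moves with the tray.
- tray_hinge (a point): Middle of the tray's hinge axis, at the edge of the notch, at the level of the tray's floor, 275 mm (horizontally, tray flat) from the handle bar. The axis is level and at right angles to the line from here to the handle. Does not move with the tray.
- tray (a joint): Tilt of the tray about the hinge at its notched corner, rad: 0 flat (rests on its stand), grows as the handle is raised, stop at 0.9. Damped; let go, it sinks back flat by itself in one to two seconds. Loaded it takes up to about 10 N at the handle. 0.75 empties it as a rule; pebbles that jam in the notch come loose when the tray is rocked.
- bin_in (a point): Centre of the inner floor (8 mm above the table) of the grey drying bin under the notch; x along its 175 mm inner length, y along its 155 mm inner width, +y towards the tray; walls 120 mm high (80 mm on the tray's side). A wire grille covers its top at 122 mm except for the slot next to the notch, so pebbles get in only off the tray.
- valve_axis (a point): Point on the upright axis of the air valve beside the bin, at the lever's mid-height, 91 mm above the table.
- valve_grip (a point): Grip point on the valve's lever, 85 mm from the axis: the lever is a level bar 13 mm wide and 18 mm tall that ends 115 mm from the axis, its mid-height 91 mm above the table; this point is at mid-height. Its x axis points from the lever's end to the axis. Turns with the lever. Nothing stands below the lever here; the bin's 120 mm high wall is 70 mm from the closed lever's middle line.
- valve (a joint): Opening angle of the valve lever, rad, about an upright axis: 0 closed, grows anticlockwise seen from above, 1.57 fully open; 0.785 (45 degrees) is half open, at the long mark. Stays where it is left; turns against about 0.12 N m.
- cup: Paper cup, 90 mm tall, 72 mm across, standing at the back to the right; origin at the centre of its underside, z up. Not to be knocked over.
Things that resemble listed ones, but are neither listed nor needed, are in the scene too. Leave any green look-alike of the part that bears stone1_c alone. What is shaped like the part that bears stone5_c but green or orange is not meant.

How it is judged (in metres and radians):
On the way, in this order (a step that is already met when the one before it is completed fails the run):
1. all the pebbles lie on the tray together, the tray flat (x of stone1_c in the frame of tray_mid between -0.105 and 0.105 m and y of stone1_c in the frame of tray_mid between -0.105 and 0.105 m and z of stone1_c in the frame of tray_mid between 0.005 and 0.05 m and x of stone2_c in the frame of tray_mid between -0.105 and 0.105 m and y of stone2_c in the frame of tray_mid between -0.105 and 0.105 m and z of stone2_c in the frame of tray_mid between 0.005 and 0.05 m and x of stone3_c in the frame of tray_mid between -0.105 and 0.105 m and y of stone3_c in the frame of tray_mid between -0.105 and 0.105 m and z of stone3_c in the frame of tray_mid between 0.005 and 0.05 m and x of stone4_c in the frame of tray_mid between -0.105 and 0.105 m and y of stone4_c in the frame of tray_mid between -0.105 and 0.105 m and z of stone4_c in the frame of tray_mid between 0.005 and 0.05 m and x of stone5_c in the frame of tray_mid between -0.105 and 0.105 m and y of stone5_c in the frame of tray_mid between -0.105 and 0.105 m and z of stone5_c in the frame of tray_mid between 0.005 and 0.05 m and x of stone6_c in the frame of tray_mid between -0.105 and 0.105 m and y of stone6_c in the frame of tray_mid between -0.105 and 0.105 m and z of stone6_c in the frame of tray_mid between 0.005 and 0.05 m and value of joint tray below 0.08 rad), for 0.2 s.
2. all the pebbles are in the drying bin (x of stone1_c in the frame of bin_in between -0.085 and 0.085 m and y of stone1_c in the frame of bin_in between -0.08 and 0.08 m and z of stone1_c in the frame of bin_in between 0 and 0.1 m and x of stone2_c in the frame of bin_in between -0.085 and 0.085 m and y of stone2_c in the frame of bin_in between -0.08 and 0.08 m and z of stone2_c in the frame of bin_in between 0 and 0.1 m and x of stone3_c in the frame of bin_in between -0.085 and 0.085 m and y of stone3_c in the frame of bin_in between -0.08 and 0.08 m and z of stone3_c in the frame of bin_in between 0 and 0.1 m and x of stone4_c in the frame of bin_in between -0.085 and 0.085 m and y of stone4_c in the frame of bin_in between -0.08 and 0.08 m and z of stone4_c in the frame of bin_in between 0 and 0.1 m and x of stone5_c in the frame of bin_in between -0.085 and 0.085 m and y of stone5_c in the frame of bin_in between -0.08 and 0.08 m and z of stone5_c in the frame of bin_in between 0 and 0.1 m and x of stone6_c in the frame of bin_in between -0.085 and 0.085 m and y of stone6_c in the frame of bin_in between -0.08 and 0.08 m and z of stone6_c in the frame of bin_in between 0 and 0.1 m), for 0.2 s.
3. the tray lies flat again and the valve stands half open (value of joint tray below 0.06 rad and value of joint valve between 0.685 and 0.885 rad), for 0.2 s.
At the end, for the whole second after the job is handed in: every pebble present lies at rest in the drying bin, below its grille; the tray is flat (tilt below 0.06 rad); the valve lever stands at 0.785 +- 0.1 rad (45 +- 5.7 degrees) (all of step 2 and all of step 3 and linear speed of each of stone1, stone2, stone3, stone4, stone5, stone6 below 0.03 m/s); the robot touches nothing.
It fails at once if the paper cup is knocked over (angle between cup's own z axis and vertical above 0.7 rad).
Of stone1, stone2, stone3, stone4, stone5, stone6 only 4 to 6 are there at a start; the rules pass over those that are not, and their reading is None.
At some moment in a run one of stone1, stone2, stone3, stone4, stone5, stone6 may be knocked a few centimetres aside while the robot is not near it.
Once in a run the grip may slacken for a moment while it holds something.
It also fails if it takes over 210 s, if anything falls off the work surface, if the arm or the gripper's body presses on something with over 40 N, if the wrist force passes 120 N, or if a joint passes its speed limit or range.

ROBOT

A 7-joint arm with a two-finger parallel gripper is mounted at the origin on the work surface. World frame = base frame: x ahead of the robot, y to its left, z up, the work surface at z = 0. Lengths are in mm, angles in rad, forces in N, time in s.
With the tool pointing down it reaches from about 400 to 875 mm from the base axis. Payload 6.5 kg.
Tool frame: the origin (TCP) lies at the centre of the arm's flange, where the gripper is bolted on; the fingertips stand 173 mm ahead of it and the grasp point (between the pads) lies 155 mm ahead of it (ctrl.tips_ahead is the z of the fingertips in the tool frame, in mm); z points along the fingers, y is the line along which they close (so a half turn about z gives the same grasp; the last joint's range is limited). The gripper opens to 85 mm and grips with 20 to 120 N. Pads are 22 mm wide; open, the fingers measure 114 mm over their backs; the gripper's body (76 mm by 85 mm) begins 54 mm behind the grasp point. The pads swing forward as they close: fully open they stand 13 mm farther back than shut.
Start: joints at [-1.21, 0.536, -0.004, 1.538, 0.003, 1.067, -0.071], TCP at [269.064, 591.688, 404.69] pointing down, gripper open.
Joint ranges: [-2.7, 2.7], [-0.37, 2.16], [-1.27, 1.26], [0.24, 2.4], [-1.31, 4.45], [0.19, 1.91], [-2.76, 2.76]. Speed limits (rad/s): [2.39, 2.39, 3.14, 3.14, 3.14, 3.14, 3.14].

INTERFACE

Orientations are given as a unit quaternion [w, x, y, z].
In Python, from workcell import ctrl gives the robot as it stands. The module is installed in compiled form; this text tells all that it offers.
- The arm moves only by the tool carry_out, never from a script. Its argument "rows" is a list of rows, each a list of 7 numbers: the shift along the world's x, y, z scaled (see below), then the turn, a rotation vector about the world's x, y, z scaled (see below), then the opening, from 0 (shut) to 1 (fully open). In form: [[tx, ty, tz, ax, ay, az, claw], ...]. A call has 1 to 12 rows; each row shifts and turns the commanded pose from where the row before left it; what a row does not reach is not made up. The controller multiplies each number of a shift by 50 mm and each number of a turn by 10 degrees. A row lasts 1/8 s, in which the tool goes at most 62.5 mm and 10.7 degrees, less where a joint would pass 70% of its speed; a pose out of reach is approached as far as the arm can. A call with a number of a shift or a turn outside -1 to 1 is refused whole. A call with a gripper value outside its range is refused whole. The fingers move at their own pace and stop on an object; "grip_force" is the grip in N (left out, the last holds). Time passes only in rows, so rows that do not move let the fingers close. It gives the time, the measured TCP pose, the force, the opening and the grip force at its end, in the units of the state.
- ctrl.observe(): the state, without advancing time (a new reading comes with each control period).
- ctrl.read_camera(name): name is "scene" or "top" or "wrist"; returns a dict with "frame" (480x640x3 uint8, red, green, blue), "depth" (480x640 float32, mm along the optical axis (not along the pixel's ray), 0 where there is no reading), "fovy" (degrees; the focal length in pixels is half the picture's height over the tangent of half this angle, whatever the lens; pixels are square), "cx", "cy" (the principal point, pixels), "view" (4x4, takes a point from world to camera coordinates). Camera axes: x right, y down, z forward; pixel columns grow to the right and rows downward; lengths in mm; the calibration is good to about 2 mm. A picture is of the moment at which its call begins.
- ctrl.close_job(): hands the job in; it is judged then, once.
Trained networks look in the newest picture that a camera, given by its name, has taken for a name from the list of things; names that differ only in an ending like _2 or _b are one class to them, and where a whole thing is asked for, a point or a joint stands for the part that bears it (a point fixed in the world has none). Each returns a list of dicts, best first, with "conf" (0 to 1); they miss things now and then, are a little off and sometimes report something else, mostly with a low value. They report only what shows in the picture. A call takes as long as a camera call. They do not tell look-alikes from the thing itself.
- ctrl.silhouettes(label, camera): "region" (480x640 bool, what is visible of it) and "bbox" ([centre column, centre row, width, height] in pixels, round what is visible of it).
The state is a dict: "t": time; "q": joint angles; "joint_velocities": joint speeds; "joint_efforts": joint torques, N m; "tool_pos": TCP position; "orientation": TCP orientation; "force": force on the tool from outside, world axes, zero at the start; "moment": the same for the moment, N m; "finger_gap": finger opening in mm; "grasp_force": force on a finger pad.
Only numpy, scipy, OpenCV 4.12 (cv2) and the standard library are available. Lean on these libraries where they do the work, as an engineer would, in place of code of your own. Each camera call takes 0.05 s, during which the arm holds its last target. There are 200 camera calls.

## Working session

There is one attempt and no reset: what is moved stays moved. The work goes in short steps, Python scripts to look and compute and a tool call to move; the robot and the scene stay as the last step left them, time stands still between calls to the robot, and variables do not carry over. Pictures are saved under pics/ and viewed, at most 14 in all, crops included, and the job is handed in when it is done.

Besides the shell and the picture viewer there is one more tool, called by a JSON object that holds its "api" and its "payload". carry_out: Moves the arm, as the interface text tells. Its arguments: {"type":"object","properties":{"rows":{"type":"array"},"grip_force":{"type":"number"}},"required":["rows"]}

```bash
mkdir -p pics
cat > h.py <<'E'
import numpy as np, cv2
from workcell import ctrl
def cam(n):
    c=ctrl.read_camera(n); c['f']=240/np.tan(np.radians(c['fovy'])/2); c['inv']=np.linalg.inv(np.array(c['view'])); return c
def save(c,name): cv2.imwrite('pics/'+name,cv2.cvtColor(c['frame'],cv2.COLOR_RGB2BGR))
def cloud(c):
    v,u=np.mgrid[:480,:640]; d=c['depth']
    P=np.stack([(u-c['cx'])/c['f']*d,(v-c['cy'])/c['f']*d,d],-1)
    return P@c['inv'][:3,:3].T+c['inv'][:3,3]
def state():
    s=ctrl.observe(); print({k:np.round(s[k],3).tolist() for k in ('t','q','tool_pos','orientation','force','finger_gap','grasp_force')})
def stones(n,c=None):
    c=c or cam(n); W=cloud(c); out=[]
    for r in ctrl.silhouettes('stone1_c',n):
        m=r['region']&(c['depth']>0)
        if m.sum()<30: continue
        p=W[m]; z=np.percentile(p[:,2],80); t=p[p[:,2]>z-8]
        pts=t[:,:2].astype(np.float32)
        (cx,cy),(w,h),a=cv2.minAreaRect(pts)
        a=np.radians(a+(90 if h>w else 0)); col=np.median(c['frame'][m],0)
        print(n,'conf %.2f c(%.0f,%.0f) z%.0f L%.0f W%.0f ang%.2f'%(r['conf'],cx,cy,z,max(w,h),min(w,h),(a+np.pi/2)%np.pi-np.pi/2),col,np.round(r['bbox']))
E
python3 - <<'E'
from h import *
state()
for n in ('top','scene'):
    c=cam(n); save(c,n+'0.png'); stones(n,c); print(c['fovy'],c['inv'][:3,3])
    W=cloud(c)
    for l in ('tray_mid','tray_handle','valve_grip','cup'):
        for r in ctrl.silhouettes(l,n)[:2]:
            m=r['region']&(c['depth']>0); p=W[m]
            print(l,n,round(r['conf'],2),np.round(r['bbox']),np.round(np.median(p,0)),np.round(cv2.minAreaRect(p[:,:2].astype(np.float32)),1) if 0 else cv2.minAreaRect(p[:,:2].astype(np.float32)))
E
```

```text
{'t': 0.0, 'q': [-1.21, 0.537, -0.004, 1.539, 0.003, 1.067, -0.071], 'tool_pos': [268.935, 591.402, 403.79], 'orientation': [-0.0, 0.212, 0.977, -0.001], 'force': [1.119, 0.237, -1.338], 'finger_gap': 85.262, 'grasp_force': 0.0}
top conf 0.92 c(357,-121) z32 L59 W42 ang-0.27 [ 46. 105.  49.] [368. 297.  17.  22.]
top conf 0.65 c(552,-409) z31 L61 W41 ang-0.36 [103. 104. 105.] [482. 221.  18.  31.]
50.952139468819695 [ 388.50549047    4.06415676 1298.3223386 ]
tray_mid top 0.93 [227. 235. 132. 141.] [499. 182. 101.] ((505.0059814453125, 220.60597229003906), (318.8378601074219, 319.1650085449219), 46.439971923828125)
tray_mid top 0.36 [442. 188.  18.  26.] [ 635. -301.   29.] ((636.5255737304688, -303.1228942871094), (48.966712951660156, 62.55960464477539), 77.8373031616211)
tray_handle top 0.73 [228. 234. 133. 132.] [499. 182. 101.] ((509.4085998535156, 218.77239990234375), (319.2530822753906, 306.92376708984375), 47.63014602661133)
valve_grip top 0.73 [385. 238.  19.  51.] [ 511. -152.  100.] ((499.1122131347656, -160.6357879638672), (126.90888214111328, 36.68889236450195), 15.670169
[... 351 characters left out ...]
33742461225 [1263.85096662  -10.19360869 1029.03960891]
tray_mid scene 0.92 [388. 244. 121.  99.] [497. 182. 100.] ((447.0723571777344, 231.79226684570312), (315.828369140625, 442.8465576171875), 66.59152221679688)
tray_handle scene 0.77 [393. 245. 129.  99.] [499. 182. 100.] ((451.9610595703125, 248.2292938232422), (290.6664123535156, 416.4305114746094), 48.05507278442383)
valve_grip scene 0.62 [253. 253.  13.  38.] [ 536. -150.   99.] ((493.1561279296875, -150.79144287109375), (139.18382263183594, 33.86409378051758), 6.1471266746521)
cup scene 0.64 [242. 342.  32.  38.] [ 731. -163.   56.] ((759.680419921875, -165.6334991455078), (110.03861236572266, 76.88241577148438), 15.554219245910645)
```

View pics/top0.png

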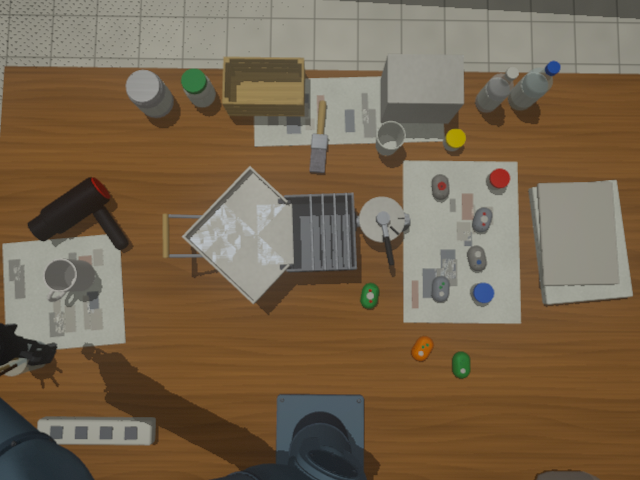

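View pics/scene0.png

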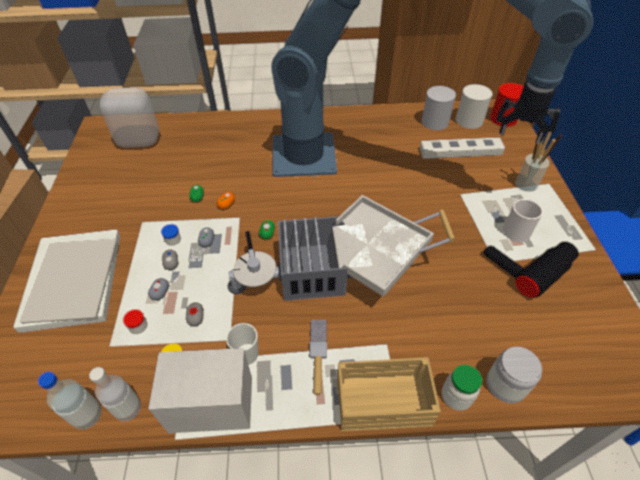

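Top view: four grey pebbles are on the newspaper at px (441,186), (482,220), (477,258) and (441,289). Lids, two green pebbles and one orange one are the decoys. The tray handle is at (166,235), and the valve lever runs from (383,220) to (391,270), pointing at the robot.

```bash
cat >> h.py <<'E'
def blobs(c,zlo=12,zhi=45,ref=((441,186),(482,220),(477,258),(441,289)),win=24):
    W=cloud(c); m=((W[...,2]>zlo)&(W[...,2]<zhi)&(c['depth']>0)).astype(np.uint8)
    n,lab,st,ce=cv2.connectedComponentsWithStats(m)
    for i in range(1,n):
        if st[i,4]<60 or st[i,4]>3000: continue
        p=W[lab==i]; z=np.percentile(p[:,2],80); t=p[p[:,2]>z*.6][:,:2].astype(np.float32)
        (cx,cy),(w,h),a=cv2.minAreaRect(t); a=np.radians(a+(90 if h>w else 0))
        print('px',np.round(ce[i]),'c(%.0f,%.0f) z%.0f L%.0f W%.0f ang%.2f'%(cx,cy,z,max(w,h),min(w,h),(a+np.pi/2)%np.pi-np.pi/2),np.median(c['frame'][lab==i],0))
E
python3 - <<'E'
from h import *
c=cam('top'); blobs(c); W=cloud(c)
def f(name,m,k=None):
    p=W[m]; r=cv2.minAreaRect(p[:,:2].astype(np.float32)); print(name,len(p),np.round(p.mean(0)),np.round(r[0]),np.round(r[1]),round(r[2],1))
    return p
v,u=np.mgrid[:480,:640]; z=W[...,2]
f('handle',(abs(u-166)<6)&(abs(v-235)<30)&(z>120)&(z<170))
p=f('floor',(abs(u-245)<62)&(abs(v-235)<72)&(z>94)&(z<106))
p=f('rim',(abs(u-245)<64)&(abs(v-235)<74)&(z>112)&(z<130))
for s in ((1,0),(-1,0),(0,1),(0,-1)): print(s,np.round(p[np.argmax(p[:,:2]@s)]))
g=c['frame'].max(-1)<85
p=f('lever',(abs(u-389)<12)&(v>232)&(v<275)&(z>85)&(z<115)&g)
l=np.ravel(cv2.fitLine(p[:,:2].astype(np.float32),2,0,.01,.01));print(l, p[np.argmin(p[:,0])])
f('hub',(abs(u-383)<12)&(abs(v-219)<12)&(z>80))
f('disc',(abs(u-383)<30)&(abs(v-219)<26)&(z>40)&(z<85))
import sys
b=c['frame'][150:290,340:440]; cv2.imwrite('pics/v.png',cv2.resize(cv2.cvtColor(b,cv2.COLOR_RGB2BGR),None,fx=5,fy=4,interpolation=2))
E
```

```text
px [260.  72.] c(929,165) z37 L200 W73 ang-1.21 [82. 72. 51.]
px [408. 114.] c(826,-215) z40 L211 W95 ang1.02 [83. 82. 76.]
px [206. 100.] c(862,308) z39 L69 W31 ang-0.98 [86. 85. 77.]
px [163. 108.] c(840,420) z39 L88 W37 ang-0.80 [85. 83. 75.]
px [517. 102.] c(860,-506) z40 L63 W27 ang0.93 [83. 82. 75.]
px [483. 104.] c(855,-417) z39 L59 W25 ang0.86 [84. 83. 76.]
px [319. 142.] c(769,10) z21 L190 W42 ang-0.04 [120. 108. 103.]
px [266. 112.] c(825,150) z36 L200 W12 ang-1.53 [82. 70. 48.]
px [391. 134.] c(766,-172) z39 L57 W31 ang1.17 [91. 91. 84.]
px [454. 142.] c(755,-337) z44 L50 W40 ang1.24 [158.5 138.5  14.5]
px [497. 179.] c(656,-447) z44 L49 W49 ang-1.08 [153.  44.  36.]
px [440. 186.] c(637,-303) z31 L64 W43 ang0.13 [103.  96.  89.]
px [107. 223.] c(536,550) z37 L164 W157 ang-0.53 [42. 36. 31.]
px [482. 219.] c(553,-410) z31 L66 W44 ang-0.42 [103. 104. 105.]
px [477. 258.] c(454,-395) z32 L65 W44 ang0.21 [102. 101.  96.]
px [ 87. 275.] c(400,594) z39 L75 W31 ang-0.05 [90. 89. 84.]
px [ 62. 275.] c(400,646) z38 L65 W24 ang0.02 [89. 88. 83.]
px [441. 288.] c(376,-301) z32 L64 W
[... 257 characters left out ...]
4 W44 ang-0.11 [ 44. 102.  44.]
px [318. 419.] c(23,1) z16 L216 W175 ang1.57 [75. 90. 98.]
px [ 99. 430.] c(21,549) z38 L281 W63 ang1.57 [146. 145. 136.]
handle 305 [490. 356. 155.] [491. 355.] [99. 18.] 1.9
floor 7842 [500. 176. 101.] [511. 148.] [235. 264.] 47.4
rim 1010 [504. 197. 121.] [498. 153.] [277. 306.] 40.8
(1, 0) [661. 174. 121.]
(-1, 0) [339. 159. 123.]
(0, 1) [493. 328. 124.]
(0, -1) [421.  33. 125.]
lever 157 [ 466. -159.   99.] [ 466. -160.] [67. 14.] 10.9
[ 9.8099512e-01  1.9403236e-01  4.6582867e+02 -1.5872394e+02] [ 432.94964451 -163.57082504  101.70474848]
hub 215 [ 538. -143.  115.] [467. -94.] [ 72. 241.] 55.5
disc 1498 [ 546. -144.   75.] [ 544. -143.] [112. 123.] 42.5
```

View pics/v.png

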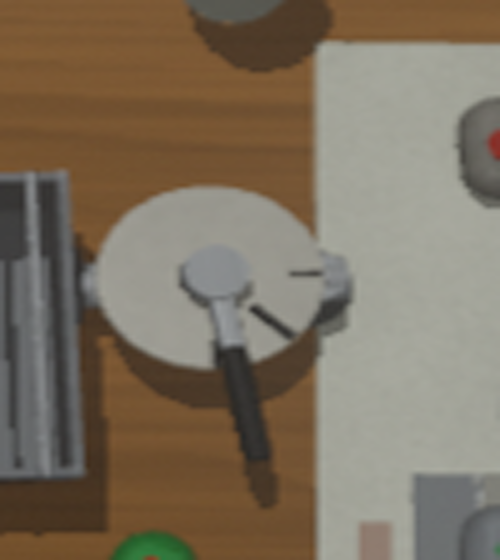

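Four pebbles measured; sizes (64×43, z≈31) match. Going to the one at (637,-303), long axis 0.13 rad.

{"api": "carry_out", "payload": {"rows": [[0.4,-1,0,0,0,0.27,0.9],[0.4,-1,0,0,0,0.27,0.9],[0.4,-1,0,0,0,0.27,0.9],[0.4,-1,0,0,0,0.27,0.9],[0.4,-1,0,0,0,0.27,0.9],[0.4,-1,0,0,0,0.27,0.9],[0.4,-1,0,0,0,0.27,0.9],[0.4,-1,0,0,0,0.27,0.9],[0.4,-1,0,0,0,0.27,0.9],[0.4,-1,0,0,0,0.27,0.9],[0.4,-1,0,0,0,0.27,0.9],[0.4,-1,0,0,0,0.23,0.9]], "grip_force": 60}}

```text
t: 2.15
tool_pos: [509.6, -10.0, 405.0]
orientation: [0.0, -0.067, 0.998, 0.0]
force: [0.3, 0.0, -0.7]
finger_gap: 76.6
grasp_force: 0.0
```

{"api": "carry_out", "payload": {"rows": [[0.42,-0.98,-0.3,0,0,0,0.9],[0.42,-0.98,-0.3,0,0,0,0.9],[0.42,-0.98,-0.3,0,0,0,0.9],[0.42,-0.98,-0.3,0,0,0,0.9],[0.42,-0.98,-0.3,0,0,0,0.9],[0.44,-0.96,-0.3,0,0,0,0.9],[0,0,-1,0,0,0,0.9],[0,0,-1,0,0,0,0.9],[0,0,-0.6,0,0,0,0.9],[0,0,-0.2,0,0,0,0.9],[0,0,0,0,0,0,0.2],[0,0,0,0,0,0,0.2]]}}

```text
t: 3.65
tool_pos: [637.0, -301.9, 176.8]
orientation: [0.001, -0.066, 0.998, -0.001]
force: [1.7, -1.2, -0.0]
finger_gap: 43.0
grasp_force: 62.1
```

{"api": "carry_out", "payload": {"rows": [[0,0,0,0,0,0,0.2],[0,0,0,0,0,0,0.2]]}}

```text
t: 3.9
tool_pos: [636.9, -301.8, 176.7]
orientation: [0.001, -0.066, 0.998, -0.001]
force: [-1.4, 1.1, 7.0]
finger_gap: 43.1
grasp_force: 62.5
```

{"api": "carry_out", "payload": {"rows": [[0,0,1,0,0,0,0.2],[0,0,1,0,0,0,0.2],[-0.2,0.6,0.9,0,0,0,0.2],[-0.26,0.98,0.4,0,0,0,0.2],[-0.26,1,0,0,0,-0.1,0.2],[-0.26,1,0,0,0,-0.1,0.2],[-0.26,1,0,0,0,-0.1,0.2],[-0.26,1,0,0,0,-0.1,0.2],[-0.26,1,0,0,0,-0.1,0.2],[-0.26,1,0,0,0,-0.1,0.2],[-0.26,1,0,0,0,-0.1,0.2],[-0.26,1,0,0,0,-0.1,0.2]]}}

```text
t: 5.4
tool_pos: [508.3, 179.2, 340.1]
orientation: [0.0, 0.004, 1.0, 0.0]
force: [0.7, 0.7, -0.6]
finger_gap: 43.0
grasp_force: 67.5
```

{"api": "carry_out", "payload": {"rows": [[-0.1,0.6,0,0,0,0,0.2],[-0.1,0.5,-0.4,0,0,0,0.2],[0,0,-0.6,0,0,0,0.2],[0,0,-0.3,0,0,0,0.2]]}}

```text
t: 5.9
tool_pos: [498.7, 232.9, 274.6]
orientation: [-0.0, 0.004, 1.0, -0.0]
force: [-9.6, -3.1, 57.6]
finger_gap: 42.6
grasp_force: 79.0
```

{"api": "carry_out", "payload": {"rows": [[0,0,0.08,0,0,0,0.68],[0,0,0,0,0,0,0.68],[0,0,0.6,0,0,0,0.68],[0,-0.3,0.7,0,0,0,0.68],[0.1,-1,0,0,0,-0.3,0.85],[0.1,-1,0,0,0,-0.3,0.85],[0.1,-1,0,0,0,-0.3,0.85],[0.1,-1,0,0,0,-0.3,0.85],[0.1,-1,0,0,0,-0.3,0.85],[0.1,-1,0,0,0,-0.3,0.85],[0.1,-1,0,0,0,-0.3,0.85],[0.1,-1,0,0,0,-0.3,0.85]]}}

```text
t: 7.4
tool_pos: [539.0, -184.2, 344.3]
orientation: [0.001, 0.213, 0.977, 0.0]
force: [1.0, 0.2, 0.1]
finger_gap: 72.5
grasp_force: 0.0
```

Run:
```python
from h import *
c=cam('top'); save(c,'t1.png'); blobs(c); print(); blobs(c,112,150); state()
```

```text
px [260.  72.] c(929,165) z37 L200 W73 ang-1.21 [88. 77. 55.]
px [408. 114.] c(827,-214) z39 L212 W95 ang1.01 [88. 87. 81.]
px [206.  99.] c(862,309) z39 L69 W31 ang-1.00 [92. 91. 82.]
px [163. 108.] c(840,419) z38 L88 W37 ang-0.77 [90. 89. 81.]
px [517. 102.] c(861,-506) z38 L63 W24 ang0.93 [88. 87. 80.]
px [483. 104.] c(855,-416) z40 L59 W23 ang0.85 [89. 89. 81.]
px [319. 142.] c(768,9) z21 L190 W42 ang-0.08 [126. 114. 110.]
px [267. 112.] c(826,151) z36 L201 W11 ang-1.54 [87. 75. 52.]
px [391. 134.] c(765,-171) z39 L57 W28 ang1.16 [97. 97. 89.]
px [454. 140.] c(759,-337) z44 L49 W49 ang0.02 [176. 157.   0.]
px [497. 179.] c(657,-447) z44 L49 W49 ang-0.02 [161.  43.  35.]
px [107. 223.] c(537,550) z38 L164 W157 ang-0.52 [46. 39. 34.]
px [482. 219.] c(553,-409) z31 L64 W45 ang-0.41 [106. 108. 110.]
px [477. 258.] c(455,-394) z31 L64 W44 ang0.22 [106. 105. 101.]
px [ 87. 275.] c(400,594) z38 L75 W30 ang-0.03 [96. 95. 90.]
px [ 62. 274.] c(400,648) z39 L65 W23 ang0.00 [95. 94. 89.]
px [446. 291.] c(371,-314) z32 L57 W19 ang-0.21 [69. 72. 73.]
px [366. 293.] c(362,-109) z32 L62 W19 ang
[... 265 characters left out ...]
 95. 105.]
px [554. 473.] c(-64,-582) z43 L113 W15 ang-1.40 [81. 71. 58.]

px [424.  85.] c(869,-239) z149 L181 W123 ang-1.57 [155. 154. 145.]
px [537.  82.] c(875,-516) z142 L65 W58 ang0.86 [110. 115. 110.]
px [500.  86.] c(866,-427) z138 L59 W52 ang0.82 [115. 112. 107.]
px [280. 232.] c(501,137) z126 L429 W322 ang-1.53 [125. 125. 123.]
px [223. 234.] c(498,233) z131 L64 W44 ang0.01 [110.  99.  93.]
px [  7. 368.] c(188,715) z138 L29 W11 ang1.55 [69.  55.5 40. ]
{'t': 7.45, 'q': [-0.023, 0.495, 0.378, 1.823, -0.226, 0.862, 1.594], 'tool_pos': [538.196, -191.945, 345.015], 'orientation': [0.002, 0.218, 0.976, -0.003], 'force': [0.767, -6.379, 1.537], 'finger_gap': 72.174, 'grasp_force': 0.0}
```

{"api": "carry_out", "payload": {"rows": [[0.07,-1,-0.3,0,0,0,0.9],[0.07,-1,-0.5,0,0,0,0.9],[0.07,-1,-0.5,0,0,0,0.9],[0.07,-1,-0.5,0,0,0,0.9],[0,-0.56,-0.5,0,0,0,0.9],[0,0,-0.7,0,0,0,0.9],[0,0,-0.35,0,0,0,0.9],[0,0,0,0,0,0,0.2],[0,0,0,0,0,0,0.2],[0,0,0,0,0,0,0.2]]}}

```text
t: 8.7
tool_pos: [553.8, -410.4, 177.7]
orientation: [0.001, 0.211, 0.977, -0.0]
force: [0.4, -0.0, 2.2]
finger_gap: 42.9
grasp_force: 62.1
```

{"api": "carry_out", "payload": {"rows": [[0,0,1,0,0,0,0.2],[0,0,1,0,0,0,0.2],[0,0.6,0.9,0,0,0,0.2],[0,0.9,0.4,0,0,0,0.2],[0,1,0,0,0,0.3,0.2],[0,1,0,0,0,0.3,0.2],[0,1,0,0,0,0.3,0.2],[0,1,0,0,0,0.3,0.2],[0,1,0,0,0,0.3,0.2],[0,1,0,0,0,0.3,0.2],[0,1,0,0,0,0.3,0.2],[0,1,0,0,0,0.3,0.2]]}}

```text
t: 10.2
tool_pos: [552.8, 66.3, 342.1]
orientation: [0.001, 0.003, 1.0, 0.0]
force: [0.4, -0.8, -1.7]
finger_gap: 42.9
grasp_force: 61.5
```

{"api": "carry_out", "payload": {"rows": [[-0.04,1,0,0,0,0,0.2],[-0.04,0.9,0,0,0,0,0.2],[0,0.3,-0.5,0,0,0,0.2],[0,0,-0.6,0,0,0,0.2],[0,0,-0.15,0,0,0,0.2]]}}

```text
t: 10.82
tool_pos: [548.2, 174.6, 277.6]
orientation: [-0.001, 0.004, 1.0, -0.001]
force: [-2.0, -0.8, 13.2]
finger_gap: 43.1
grasp_force: 64.0
```

{"api": "carry_out", "payload": {"rows": [[0,0,0.04,0,0,0,0.68],[0,0,0,0,0,0,0.68],[0,0,0.7,0,0,0,0.68],[0,-0.3,0.6,0,0,0,0.68],[-0.2,-1,0,0,0,0.15,0.9],[-0.2,-1,0,0,0,0.15,0.9],[-0.2,-1,0,0,0,0.15,0.9],[-0.2,-1,0,0,0,0.15,0.9],[-0.2,-1,0,0,0,0.15,0.9],[-0.2,-1,0,0,0,0.15,0.9],[-0.2,-1,0,0,0,0.15,0.9],[-0.2,-1,0,0,0,0.15,0.9]]}}

```text
t: 12.32
tool_pos: [468.8, -242.3, 347.1]
orientation: [0.001, -0.101, 0.995, -0.001]
force: [1.6, -0.1, -0.7]
finger_gap: 76.6
grasp_force: 0.0
```

```bash
python3 - <<'E' | grep -E "c\((3|4|5)|^\{"
from h import *
c=cam('top'); blobs(c); print(); blobs(c,112,150); state()
E
```

```text
px [107. 223.] c(535,551) z38 L165 W157 ang-0.54 [46. 39. 33.]
px [ 87. 275.] c(401,593) z38 L75 W29 ang-0.00 [96. 94. 89.]
px [ 62. 275.] c(400,647) z39 L65 W23 ang0.02 [95. 93. 88.]
px [370. 295.] c(357,-121) z32 L62 W43 ang-0.28 [ 48. 108.  50.]
px [280. 231.] c(511,134) z125 L445 W309 ang-1.23 [124. 124. 123.]
px [249. 214.] c(548,174) z131 L65 W43 ang0.02 [111. 109. 111.]
px [223. 234.] c(498,233) z132 L64 W44 ang-0.01 [109.  98.  92.]
px [317. 430.] c(45,14) z139 L134 W52 ang-1.27 [50. 58. 64.]
{'t': 12.375, 'q': [0.188, 0.412, 0.273, 1.925, -0.142, 0.818, 2.302], 'tool_pos': [466.155, -249.715, 347.575], 'orientation': [0.001, -0.097, 0.995, -0.003], 'force': [-1.226, -6.123, 0.398], 'finger_gap': 77.018, 'grasp_force': 0.0}
```

{"api": "carry_out", "payload": {"rows": [[-0.1,-1,-0.3,0,0,0,0.95],[-0.1,-1,-0.5,0,0,0,0.95],[-0.08,-1,-0.6,0,0,0,0.95],[0,-0.04,-1,0,0,0,0.95],[0,0,-0.7,0,0,0,0.95],[0,0,-0.3,0,0,0,0.95],[0,0,0,0,0,0,0.2],[0,0,0,0,0,0,0.2],[0,0,0,0,0,0,0.2]]}}

```text
t: 13.5
tool_pos: [455.9, -393.0, 177.7]
orientation: [0.001, -0.101, 0.995, -0.001]
force: [-1.1, 0.5, 5.6]
finger_gap: 43.2
grasp_force: 62.4
```

{"api": "carry_out", "payload": {"rows": [[0,0,1,0,0,0,0.2],[0,0,1,0,0,0,0.2],[0,0.6,0.9,0,0,0,0.2],[0,0.9,0.4,0,0,0,0.2],[0,1,0,0,0,-0.15,0.2],[0,1,0,0,0,-0.15,0.2],[0,1,0,0,0,-0.15,0.2],[0,1,0,0,0,-0.15,0.2],[0,1,0,0,0,-0.15,0.2],[0,1,0,0,0,-0.15,0.2],[0,1,0,0,0,-0.15,0.2],[0,1,0,0,0,-0.15,0.2]]}}

```text
t: 15.0
tool_pos: [454.8, 84.3, 341.5]
orientation: [0.001, 0.004, 1.0, 0.0]
force: [0.0, 0.4, -1.8]
finger_gap: 43.0
grasp_force: 61.9
```

{"api": "carry_out", "payload": {"rows": [[-0.05,1,0,0,0,0,0.2],[-0.05,0.7,0,0,0,0,0.2],[0,0.15,-0.5,0,0,0,0.2],[0,0,-0.6,0,0,0,0.2],[0,0,-0.2,0,0,0,0.2]]}}

```text
t: 15.62
tool_pos: [449.9, 175.3, 276.1]
orientation: [-0.0, 0.004, 1.0, 0.0]
force: [-9.1, -2.7, 48.2]
finger_gap: 43.0
grasp_force: 70.6
```

{"api": "carry_out", "payload": {"rows": [[0,0,0.08,0,0,0,0.68],[0,0,0,0,0,0,0.68],[0,0,0.7,0,0,0,0.68],[0,-0.3,0.6,0,0,0,0.68],[-0.1,-1,0,0,0,-0.1,0.9],[-0.1,-1,0,0,0,-0.1,0.9],[-0.1,-1,0,0,0,-0.1,0.9],[-0.1,-1,0,0,0,-0.1,0.9],[-0.1,-1,0,0,0,-0.1,0.9]]}}

```text
t: 16.75
tool_pos: [424.8, -91.5, 345.4]
orientation: [0.001, 0.048, 0.999, 0.0]
force: [1.9, 1.1, 1.3]
finger_gap: 77.0
grasp_force: 0.0
```

```bash
python3 - <<'E' | grep -E "c\((3|4|5)|^\{"
from h import *
c=cam('top'); blobs(c); print(); blobs(c,112,150); state()
E
```

```text
px [107. 223.] c(536,550) z37 L164 W156 ang-0.54 [43. 37. 32.]
px [ 62. 275.] c(401,646) z39 L67 W25 ang-0.02 [91. 89. 84.]
px [ 87. 275.] c(400,593) z38 L75 W30 ang-0.03 [92. 90. 85.]
px [441. 288.] c(375,-300) z31 L63 W44 ang-0.00 [101. 106. 106.]
px [481. 291.] c(367,-401) z44 L50 W47 ang0.69 [ 55.  85. 148.]
px [274. 230.] c(494,144) z126 L428 W309 ang1.33 [120. 120. 118.]
px [249. 214.] c(548,174) z132 L65 W42 ang0.02 [105. 104. 106.]
px [223. 234.] c(498,234) z132 L64 W45 ang-0.02 [104.  93.  87.]
px [247. 256.] c(447,176) z132 L63 W43 ang0.02 [102. 100.  96.]
px [304. 431.] c(45,43) z139 L98 W21 ang-0.81 [48. 56. 62.]
{'t': 16.8, 'q': [-0.168, 0.266, 0.336, 2.153, -0.125, 0.739, 1.716], 'tool_pos': [423.503, -97.762, 345.637], 'orientation': [0.001, 0.052, 0.999, -0.002], 'force': [-1.162, -6.241, 0.105], 'finger_gap': 76.786, 'grasp_force': 0.0}
```

{"api": "carry_out", "payload": {"rows": [[-0.1,-1,0,0,0,0,0.9],[-0.2,-1,-0.3,0,0,0,0.9],[-0.3,-1,-0.3,0,0,0,0.9],[-0.38,-0.9,-0.4,0,0,0,0.9],[0,-0.3,-1,0,0,0,0.9],[0,0,-0.9,0,0,0,0.9],[0,0,-0.44,0,0,0,0.9],[0,0,0,0,0,0,0.2],[0,0,0,0,0,0,0.2],[0,0,0,0,0,0,0.2]]}}

```text
t: 18.05
tool_pos: [376.6, -300.1, 179.0]
orientation: [0.001, 0.047, 0.999, -0.001]
force: [-1.2, -0.1, -1.2]
finger_gap: 43.0
grasp_force: 61.4
```

{"api": "carry_out", "payload": {"rows": [[0,0,1,0,0,0,0.2],[0,0,1,0,0,0,0.2],[0.5,0.6,0.9,0,0,0,0.2],[0.5,0.8,0.4,0,0,0,0.2],[0.21,1,0,0,0,0.07,0.2],[0.21,1,0,0,0,0.07,0.2],[0.21,1,0,0,0,0.07,0.2],[0.21,1,0,0,0,0.07,0.2],[0.21,1,0,0,0,0.07,0.2],[0.21,1,0,0,0,0.07,0.2],[0.21,0.9,0,0,0,0.07,0.2],[0,0.1,-0.4,0,0,0,0.2]]}}

```text
t: 19.55
tool_pos: [500.4, 124.7, 324.4]
orientation: [0.002, 0.002, 1.0, 0.002]
force: [-1.3, -1.5, -2.5]
finger_gap: 42.8
grasp_force: 62.2
```

{"api": "carry_out", "payload": {"rows": [[0,0,-0.5,0,0,0,0.2],[0,0,-0.35,0,0,0,0.2]]}}

```text
t: 19.8
tool_pos: [499.1, 120.4, 280.0]
orientation: [0.0, 0.004, 1.0, 0.0]
force: [0.7, 1.2, -1.0]
finger_gap: 42.9
grasp_force: 62.2
```

{"api": "carry_out", "payload": {"rows": [[0,0,0,0,0,0,0.68],[0,0,0,0,0,0,0.68],[0,0,0.7,0,0,0,0.68],[0,0.4,0.7,0,0,0,0.68],[0,1,0.2,0,0,0,0.7],[0,1,0,0,0,0,0.7],[0,1,0,0,0,0,0.7],[0,1,0,0,0,0,0.7],[-0.16,0.4,0,0,0,0,0.7],[0,0,0,0,0,0,0.7]]}}

```text
t: 21.05
tool_pos: [490.7, 361.3, 360.8]
orientation: [0.0, 0.003, 1.0, 0.0]
force: [-0.3, -0.0, -0.1]
finger_gap: 59.7
grasp_force: 0.0
```

```bash
cat > arc.py <<'E'
import numpy as np
r0,z0=275,205
def p(a): a=np.radians(a); return np.array([r0*np.cos(a)-z0*np.sin(a), r0*np.sin(a)+z0*np.cos(a)])
for a in range(0,55,6):
    d=p(a+6)-p(a); print(a,'->',a+6,'tx %.2f ty %.2f tz %.2f'%(-.033*d[0]/50,d[0]/50,d[1]/50))
E
python3 arc.py
python3 - <<'E'
from h import *
c=cam('top'); save(c,'t2.png')
W=cloud(c); z=W[...,2]; v,u=np.mgrid[:480,:640]
m=(abs(u-245)<62)&(abs(v-235)<72)&(z>126)&(z<134); n,lab,st,ce=cv2.connectedComponentsWithStats(m.astype(np.uint8))
for i in range(1,n):
    if st[i,4]>100: print(np.round(W[lab==i].mean(0)))
w=cam('wrist'); save(w,'w2.png'); W=cloud(w); z=W[...,2]
p=W[(z>152)&(z<164)&(W[...,1]>330)]; print(len(p), np.round(p.mean(0)), cv2.minAreaRect(p[:,:2].astype(np.float32)),p[:,2].max())
state()
E
```

```text
0 -> 6 tx 0.02 ty -0.46 tz 0.55
6 -> 12 tx 0.02 ty -0.51 tz 0.50
12 -> 18 tx 0.02 ty -0.56 tz 0.45
18 -> 24 tx 0.02 ty -0.61 tz 0.38
24 -> 30 tx 0.02 ty -0.64 tz 0.32
30 -> 36 tx 0.02 ty -0.67 tz 0.25
36 -> 42 tx 0.02 ty -0.70 tz 0.18
42 -> 48 tx 0.02 ty -0.71 tz 0.10
48 -> 54 tx 0.02 ty -0.72 tz 0.03
54 -> 60 tx 0.02 ty -0.72 tz -0.05
[548. 174. 130.]
[498. 232. 130.]
[497. 120. 130.]
[447. 175. 130.]
5270 [487. 357. 157.] ((492.2598876953125, 355.4092712402344), (100.50765228271484, 16.654550552368164), 2.474616765975952) 160.63841721187592
{'t': 21.15, 'q': [-0.874, 0.522, 0.235, 1.703, -0.143, 0.934, 0.976], 'tool_pos': [492.114, 358.247, 360.613], 'orientation': [0.0, 0.006, 1.0, -0.001], 'force': [0.802, -0.639, -0.177], 'finger_gap': 59.988, 'grasp_force': 0.0}
```

View pics/w2.png

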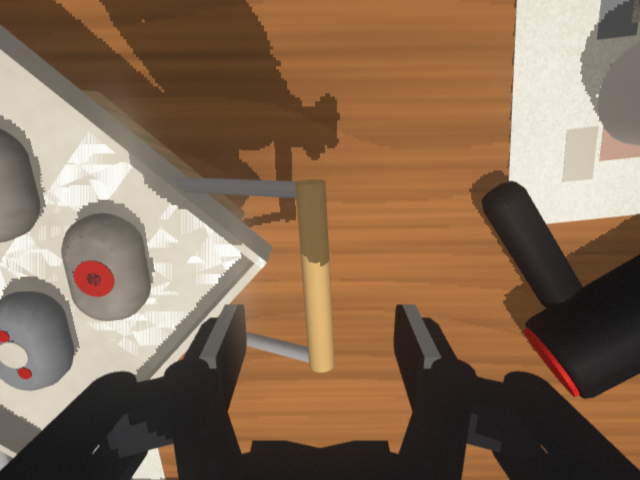

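Wrist view: the bar spans px (312,185)–(320,370), centred between the open fingers (pads at cols 225 and 410). The four pebbles lie on the tray. Gripping the bar.

{"api": "carry_out", "payload": {"rows": [[0,-0.05,-0.6,0,0,0.24,0.5],[0,0,-0.46,0,0,0,0.5],[0,0,0,0,0,0,0],[0,0,0,0,0,0,0],[0,0,0,0,0,0,0],[0,0,0,0,0,0,0]], "grip_force": 40}}

```text
t: 21.9
tool_pos: [492.0, 357.4, 307.7]
orientation: [0.001, -0.016, 1.0, 0.0]
force: [1.8, 2.0, -4.0]
finger_gap: 12.6
grasp_force: 38.9
```

{"api": "carry_out", "payload": {"rows": [[0.02,-0.46,0.55,0.6,0.02,0,0],[0.02,-0.51,0.5,0.6,0.02,0,0],[0.02,-0.56,0.45,0.6,0.02,0,0]]}}

```text
t: 22.28
tool_pos: [494.7, 279.7, 382.6]
orientation: [-0.002, -0.016, 0.987, 0.157]
force: [2.1, -2.5, -9.3]
finger_gap: 12.2
grasp_force: 39.7
```

{"api": "carry_out", "payload": {"rows": [[0.02,-0.61,0.38,0.6,0.02,0,0],[0.02,-0.64,0.32,0.6,0.02,0,0],[0.02,-0.67,0.25,0.6,0.02,0,0],[0.02,-0.7,0.18,0.6,0.02,0,0],[0.01,-0.35,0.06,0.3,0.01,0,0],[0,0,0,0,0,0,0],[0,0,0,0,0,0,0],[0,0,0,0,0,0,0],[0,0,0,0,0,0,0],[0,0,0,0,0,0,0]]}}

```text
t: 23.52
tool_pos: [500.2, 132.1, 441.2]
orientation: [-0.005, -0.014, 0.925, 0.38]
force: [7.7, -3.1, -8.4]
finger_gap: 12.8
grasp_force: 40.7
```

Run:
```python
from h import *
c=cam('top'); save(c,'t3.png'); s=cam('scene'); save(s,'s3.png'); state()
a=cv2.imread('pics/t3.png')[140:320,150:400];b=cv2.imread('pics/s3.png')[130:330,230:500]
cv2.imwrite('pics/c3.png',np.hstack([cv2.resize(a,(400,300)),cv2.resize(b,(400,300))]))
```

```text
{'t': 23.625, 'q': [-0.086, 0.302, -0.046, 1.928, -0.921, 1.049, 2.011], 'tool_pos': [500.178, 132.145, 441.139], 'orientation': [-0.005, -0.014, 0.925, 0.38], 'force': [7.892, -3.954, -7.236], 'finger_gap': 12.597, 'grasp_force': 40.735}
```

View pics/c3.png

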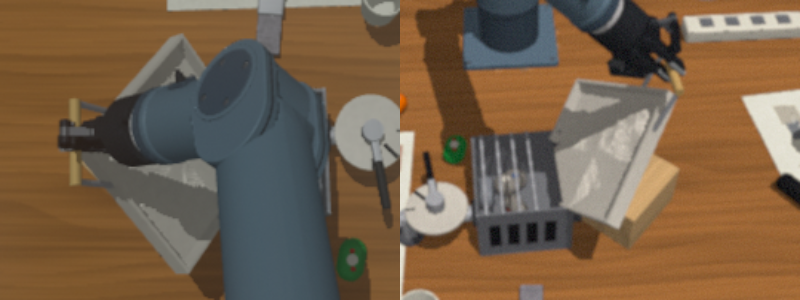

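The tray looks empty (scene crop, tray at (615,150)), with pebbles visible under the grille at about (510,185). Lowering.

{"api": "carry_out", "payload": {"rows": [[-0.01,0.35,-0.06,-0.3,-0.01,0,0],[-0.02,0.7,-0.18,-0.6,-0.02,0,0],[-0.02,0.67,-0.25,-0.6,-0.02,0,0],[-0.02,0.64,-0.32,-0.6,-0.02,0,0],[-0.02,0.61,-0.38,-0.6,-0.02,0,0],[-0.02,0.56,-0.45,-0.6,-0.02,0,0],[-0.02,0.51,-0.5,-0.6,-0.02,0,0],[-0.02,0.46,-0.53,-0.6,-0.02,0,0],[0,0,0,0,0,0,0],[0,0,0,0,0,0,0.5],[0,0,0,0,0,0,0.5]]}}

```text
t: 25.0
tool_pos: [490.8, 359.1, 308.7]
orientation: [0.0, -0.017, 1.0, 0.001]
force: [0.1, 0.8, 0.1]
finger_gap: 42.7
grasp_force: 0.0
```

{"api": "carry_out", "payload": {"rows": [[0,0,0.7,0,0,0,0.5],[0,0,0.7,0,0,0,0.5],[0,0,0,0,0,0,0.5]]}}

```text
t: 25.38
tool_pos: [492.1, 358.8, 381.8]
orientation: [0.003, -0.016, 1.0, 0.002]
force: [0.3, 0.6, 0.6]
finger_gap: 42.8
grasp_force: 0.0
```

Run:
```python
from h import *
c=cam('top'); save(c,'t4.png'); s=cam('scene'); save(s,'s4.png'); state()
a=cv2.imread('pics/t4.png')[160:290,220:420];b=cv2.imread('pics/s4.png')[200:310,220:380]
cv2.imwrite('pics/c4.png',np.hstack([cv2.resize(a,(400,300),interpolation=2),cv2.resize(b,(400,300),interpolation=2)]))
W=cloud(c); z=W[...,2]; v,u=np.mgrid[:480,:640]
m=(u>190)&(u<295)&(abs(v-235)<75)&(c['depth']>0); print('floor z',np.median(z[m]), 'handle',z[(abs(u-166)<4)&(abs(v-235)<20)].mean())
m=(u>284)&(u<352)&(abs(v-232)<36)
print(np.histogram(z[m],[-5,5,12,20,30,45,60,80,100,118,130]))
```

```text
{'t': 25.475, 'q': [-0.835, 0.495, 0.18, 1.689, -0.105, 0.966, 0.987], 'tool_pos': [491.136, 358.099, 378.494], 'orientation': [0.0, -0.016, 1.0, 0.001], 'force': [-0.788, 0.323, -0.859], 'finger_gap': 42.844, 'grasp_force': 0.0}
floor z 98.25846540876023 handle 201.1671629379576
(array([ 171, 1674,  215,  113,  784,  414,   86,  283,  362,  634]), array([ -5,   5,  12,  20,  30,  45,  60,  80, 100, 118, 130]))
```

View pics/c4.png

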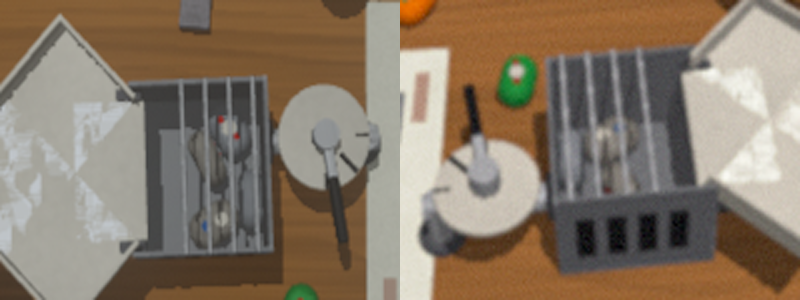

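Top crop: the tray at (70,150) is empty, and pebbles are in the bin at (230,135), (205,155), (210,225) and probably (250,190). Next I'll look at the valve dial from close by.

{"api": "carry_out", "payload": {"rows": [[0.1,-1,0,0,0,0.1,0.5],[0.1,-1,0,0,0,0.1,0.5],[0.1,-1,0,0,0,0.1,0.5],[0.1,-1,0,0,0,0.1,0.5],[0.1,-1,0,0,0,0.1,0.5],[0.1,-1,0,0,0,0.1,0.5],[0.1,-1,0,0,0,0.1,0.5],[0.1,-1,0,0,0,0.1,0.5],[0.1,-1,0,0,0,0.1,0.5],[0.1,-0.8,0,0,0,0,0.5],[0,0,0,0,0,0,0.5]]}}

```text
t: 26.85
tool_pos: [540.8, -135.8, 377.2]
orientation: [-0.001, -0.092, 0.996, -0.001]
force: [0.3, 0.9, -0.0]
finger_gap: 42.9
grasp_force: 0.0
```

Run:
```python
from h import *
state(); w=cam('wrist'); save(w,'w5.png'); W=cloud(w); np.savez('w5.npz',W=W,f=w['frame'])
p=W[(W[...,2]>90)&(W[...,2]<112)&(w['frame'].max(-1)<80)&(abs(W[...,1]+150)<60)&(W[...,0]<525)]
print(len(p)); 
if len(p): print(np.ravel(cv2.fitLine(p[:,:2].astype(np.float32),2,0,.01,.01)))
```

```text
{'t': 26.85, 'q': [-0.058, 0.421, 0.287, 1.826, -0.144, 0.916, 2.049], 'tool_pos': [540.799, -135.847, 377.181], 'orientation': [-0.001, -0.092, 0.996, -0.001], 'force': [0.316, 0.859, -0.045], 'finger_gap': 42.921, 'grasp_force': 0.0}
2523
[ 9.8173296e-01  1.9026400e-01  4.6574988e+02 -1.6146295e+02]
```

View pics/w5.png

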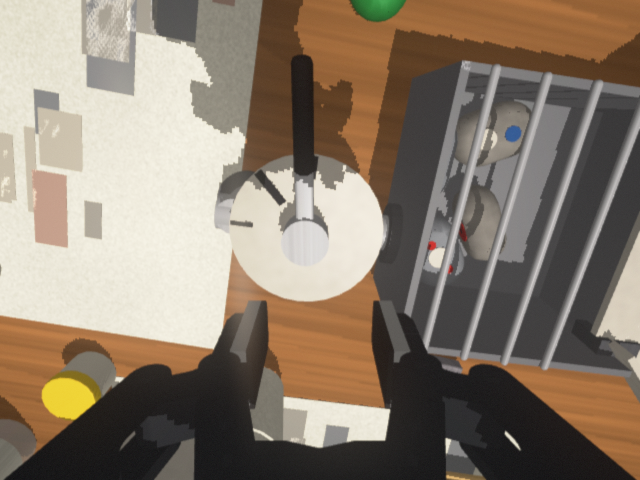

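Wrist view: lever from (303,240) up to (302,60), long mark (258,172)–(284,203), short mark (240,223). Only three pebbles show clearly in the bin, so I'll look straight down on it.

{"api": "carry_out", "payload": {"rows": [[0.4,0.9,0,0,0,0,0.5],[0.4,0.9,0,0,0,0,0.5],[0.2,0.7,0,0,0,0,0.5],[0,0,0,0,0,0,0.5]]}}

```text
t: 27.4
tool_pos: [591.6, -1.2, 377.1]
orientation: [-0.001, -0.099, 0.995, 0.001]
force: [0.3, -0.9, -0.5]
finger_gap: 42.8
grasp_force: 0.0
```

Run:
```python
from h import *
w=cam('wrist'); save(w,'w6.png'); W=cloud(w); z=W[...,2]
d=np.load('w5.npz'); V=d['W']; f=d['f']
disc=(V[...,2]>70)&(V[...,2]<82)&(np.hypot(V[...,0]-545,V[...,1]+144)<75)
p=V[disc][:,:2].astype(np.float32); print('disc',cv2.minEnclosingCircle(p))
hub=(V[...,2]>108)&(V[...,2]<125)&(np.hypot(V[...,0]-545,V[...,1]+144)<40); print('hub',cv2.minEnclosingCircle(V[hub][:,:2].astype(np.float32)),V[hub].mean(0))
for px in ((258,172),(271,187),(284,203),(232,222),(241,223),(252,224)): print(px,np.round(V[px[1],px[0]]))
```

```text
disc ((544.6901245117188, -135.39944458007812), 67.28817749023438)
hub ((0.0, 0.0), 0.0) [nan nan nan]
(258, 172) [ 509. -186.   79.]
(271, 187) [ 518. -176.   78.]
(284, 203) [ 527. -165.   78.]
(232, 222) [ 547. -200.   79.]
(241, 223) [ 547. -193.   79.]
(252, 224) [ 546. -186.   79.]<stdin>:6: RuntimeWarning: Mean of empty slice.
  ret = um.true_divide(
```

View pics/w6.png

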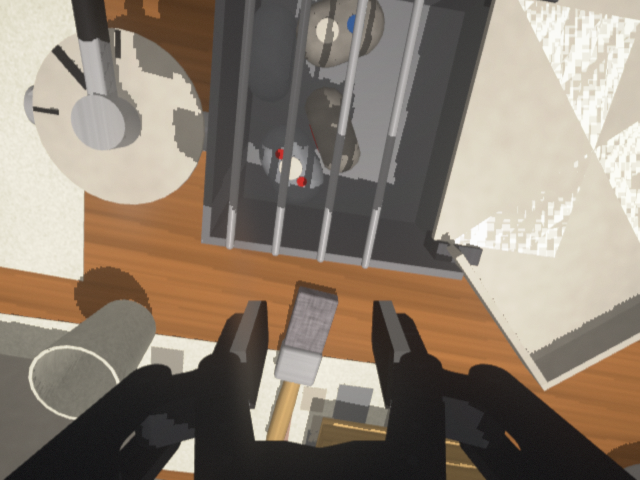

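The bin holds four pebbles: (345,30), (333,130), (290,165) and a shaded one at (272,50). The dial has three marks, closed (117,42), long (70,68) and open (43,110). Measuring their angles.

Run:
```python
from h import *
w=cam('wrist'); W=cloud(w); z=W[...,2]; f=w['frame'].max(-1); v,u=np.mgrid[:480,:640]
L={}
for n,(cx,cy,r) in dict(closed=(117,42,17),long=(68,66,30),open=(45,109,16)).items():
    m=(abs(u-cx)<(7 if n=='closed' else r))&(abs(v-cy)<(9 if n=='open' else r))&(f<90)&(z>70)&(z<86)
    k,lab,st,ce=cv2.connectedComponentsWithStats(m.astype(np.uint8)); i=1+np.argmax(st[1:,4])
    p=W[lab==i]; l=np.ravel(cv2.fitLine(p[:,:2].astype(np.float32),2,0,.01,.01)); L[n]=l
    print(n,st[i],np.round(p.mean(0)),np.round(l,3),'dir deg from -x toward -y %.1f'%np.degrees(np.arctan(l[1]/l[0])))
hub=(np.hypot(u-100,v-122)<32)&(z>90); p=W[hub]; print('hub',p[:,2].max(),[np.round(x,1) for x in cv2.minEnclosingCircle(p[p[:,2]>p[:,2].max()-5][:,:2].astype(np.float32))])
A=np.array([[-l[1],l[0]] for l in L.values()]); b=np.array([-l[1]*l[2]+l[0]*l[3] for l in L.values()])
ax=np.linalg.lstsq(A,b,rcond=None)[0]; print('axis',ax)
for n,l in L.items(): d=l[2:]-ax; print(n,np.degrees(np.arctan2(-d[1],-d[0])),np.hypot(*d))
```

```text
closed [120  33   4  26  88] [ 498. -149.   79.] [ 1.00000e+00  1.80000e-02  4.98229e+02 -1.48833e+02] dir deg from -x toward -y 1.1
long [ 58  49  34  43 382] [ 517. -177.   79.] [   0.699    0.715  516.905 -177.329] dir deg from -x toward -y 45.7
open [ 39 110  22   7  80] [ 547. -194.   79.] [ 5.40000e-02 -9.99000e-01  5.47456e+02 -1.93907e+02] dir deg from -x toward -y -86.9
hub 348.43744001347125 [array([511.7, -20.2]), np.float64(0.0)]
axis [ 545.1224 -148.1269]
closed 0.8627815 46.89872
long 45.98287 40.607895
open 92.918175 45.83947
```

{"api": "carry_out", "payload": {"rows": [[-0.6,-0.7,0,0,0,0,0.5],[-0.6,-0.7,0,0,0,0,0.5],[-0.6,-0.7,0,0,0,0,0.5],[-0.6,-0.7,0,0,0,0,0.5],[-0.18,-0.2,0,0,0,0,0.5],[0,0,0,0,0,0,0.5],[0,0,0,0,0,0,0.5]]}}

```text
t: 28.38
tool_pos: [463.4, -156.3, 378.2]
orientation: [0.0, -0.095, 0.995, 0.0]
force: [-0.3, -0.4, 0.1]
finger_gap: 43.0
grasp_force: 0.0
```

Correcting y by -5 mm, then descending and closing on the lever.

{"api": "carry_out", "payload": {"rows": [[-0.03,-0.1,-0.9,0,0,0,0.5],[0,0,-0.9,0,0,0,0.5],[0,0,-0.6,0,0,0,0.5],[0,0,-0.24,0,0,0,0.5],[0,0,0,0,0,0,0],[0,0,0,0,0,0,0],[0,0,0,0,0,0,0],[0,0,0,0,0,0,0]], "grip_force": 30}}

```text
t: 29.38
tool_pos: [461.7, -162.1, 247.0]
orientation: [0.001, -0.095, 0.995, -0.0]
force: [0.7, 2.7, 2.9]
finger_gap: 12.6
grasp_force: 34.3
```

{"api": "carry_out", "payload": {"rows": [[0.04,-0.17,0,0,0,0.6,0],[0.06,-0.17,0,0,0,0.6,0],[0.08,-0.16,0,0,0,0.6,0],[0.09,-0.15,0,0,0,0.6,0],[0.11,-0.14,0,0,0,0.6,0],[0.12,-0.13,0,0,0,0.6,0],[0,0,0,0,0,0,0],[0,0,0,0,0,0,0]]}}

```text
t: 30.38
tool_pos: [487.0, -207.8, 247.0]
orientation: [0.001, -0.397, 0.918, -0.0]
force: [2.6, 3.6, 5.3]
finger_gap: 12.6
grasp_force: 34.6
```

{"api": "carry_out", "payload": {"rows": [[0,0,0,0,0,0,0.5],[0,0,0,0,0,0,0.5],[0,0,0.6,0,0,0,0.5],[0,0,1,0,0,0,0.5],[0.3,0.4,1,0,0,-0.9,0.5],[0.5,0.5,0,0,0,-0.9,0.5],[0.4,0.4,0,0,0,-0.9,0.5],[0,0,0,0,0,-0.9,0.5],[0,0,0,0,0,0,0.5]]}}

```text
t: 31.5
tool_pos: [545.7, -143.4, 375.8]
orientation: [-0.001, -0.095, 0.995, -0.0]
force: [-0.6, -0.1, -0.5]
finger_gap: 42.6
grasp_force: 0.0
```

Run:
```python
from h import *
state(); w=cam('wrist'); save(w,'w7.png'); W=cloud(w); d=np.hypot(W[...,0]-545,W[...,1]+146)
p=W[(W[...,2]>90)&(W[...,2]<112)&(w['frame'].max(-1)<80)&(d>40)&(d<125)&(W[...,0]<530)&(W[...,1]<-150)]
l=np.ravel(cv2.fitLine(p[:,:2].astype(np.float32),2,0,.01,.01)); print(len(p),l,np.degrees(np.arctan(l[1]/l[0])))
```

```text
{'t': 31.5, 'q': [0.047, 0.427, 0.169, 1.805, -0.087, 0.918, 2.015], 'tool_pos': [545.72, -143.413, 375.764], 'orientation': [-0.001, -0.095, 0.995, -0.0], 'force': [-0.626, -0.076, -0.501], 'finger_gap': 42.643, 'grasp_force': 0.0}
2567 [   0.6805072    0.7327414  489.76486   -204.39526  ] 47.116707
```

View pics/w7.png

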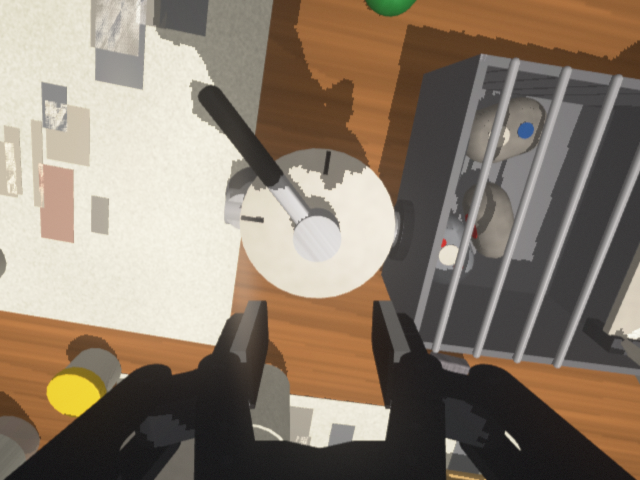

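The lever runs from (317,238) to (208,95), covering the long mark midway between the closed mark (327,160) and the open mark (252,219). That is 47° measured, as wanted. Handing in.

```bash
python3 -c "
from workcell import ctrl
print(ctrl.close_job())"
```

```text
the job is handed in; nothing more can be done
None
```

I gathered all four pebbles on the tray and tipped them into the bin, then lowered the tray flat and set the valve at the half-open mark (lever 47°, mark 46–47°). The cup was left alone and the job was handed in at about 31 s; no verdict was returned.

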